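# Take a thermometer reading of the tall vase

### The job

Before the tall vase is glazed, check that it has cooled: pick up the pistol thermometer from its cork mat, point its lens at the middle of the vase's belly from about 10 cm away, and hold it there steady for two seconds without touching the vase. Then lay the thermometer down flat in the middle of its mat again and let go. Leave the pots and everything else on the table where they are.

Things in the scene. Friction and masses are not known exactly. Their poses are not given: they have to be found in the camera images.
- thermometer: Pistol thermometer of grey and black plastic, 0.3 kg, lying on its side. Barrel 170 mm long, 46 wide, 40 high; handle 36 by 100 mm. Origin: under mid-barrel, on the underside. x runs along the barrel to the lens, z is up as it lies, the handle points to -y. Rear box x -85 to 25 mm, round nose (40 mm) to 85 mm, handle and trigger only behind x = -40 mm. Line of aim: barrel centre line.
- lens (a point): Centre of the lens at the front end of the thermometer's barrel: at (85, 0, 20) mm in the thermometer's frame. Same axes as the thermometer: x is the line of aim, pointing out of the lens.
- barrel_grip (a point): Point on the barrel's centre line near its centre of mass, at (10, 0, 20) mm in the thermometer's frame. Here the flat sides are 46 mm apart along the thermometer's y, with free room for fingers on both sides.
- thermometer_middle (a point): Middle of the thermometer's outline as it lies, on its underside: at (0, -45, 0) mm in its frame.
- mat: Cork mat, fixed to the table, 260 mm (its x) by 220 mm (its y), 8 mm thick. Origin: centre of its underside, on the table. The thermometer starts on it.
- vase: Tall fired-clay vase, free-standing and easily knocked, 205 mm high, the only tall one of three pots of the same brown clay: foot 68 mm across, belly 96 mm across between 85 and 125 mm above the table, neck 42 mm, rim 58 mm. Origin: centre of its underside.
- vase_belly (a point): Middle of the vase's belly: on the vase's axis, 105 mm above the table. The clay's surface is 48 mm from it all round. This is the point to aim at.
- bowl: Shallow clay bowl, 120 mm across, 55 mm high, free-standing. Origin: centre of its underside. To be left alone.
- squat_jar: Squat lidded clay jar, 92 mm across, 84 mm high, free-standing. Origin: centre of its underside. To be left alone.
- water_bowl: White plastic bowl, 100 mm across, 45 mm high, free-standing. Origin: centre of its underside. To be left alone.
- clay_brush: Brush, 180 mm long, lying loose on the table along its x, under 30 mm high. To be left alone.
Not all that is in view belongs to the job. Of the things that look like the thermometer, the larger one is meant.

How it is judged:
By the outcome, as a careful person would: the job done as asked, in the order asked, and still so for the second after the job is handed in, with the robot touching nothing.
It also fails if it takes over 51 s, if anything falls off the work surface, if the arm or the gripper's body presses on something with over 40 N, if the wrist force passes 120 N, or if a joint passes its speed limit or range.

### The arm

A 7-joint arm with a two-finger parallel gripper is mounted at the origin on the work surface. World frame = base frame: x ahead of the robot, y to its left, z up, the work surface at z = 0. Lengths are in m, angles in degrees, forces in N, time in s.
With the tool pointing down it reaches from about 0.425 to 0.875 m from the base axis. Payload 4.7 kg.
Tool frame: the origin (TCP) lies on the centre line of the jaws, within the pads' length; the fingertips stand 25 mm ahead of it and the grasp point (between the pads) lies 6 mm ahead of it; z points along the fingers, y is the direction in which the jaws open and shut (so a half turn about z gives the same grasp; the last joint's range is limited). The gripper opens to 87 mm and grips with 3 to 60 N. Pads are 19 mm wide; open, the fingers measure 117 mm over their backs; the gripper's body (75 mm by 190 mm) begins 51 mm behind the grasp point.
Start: joints at [-62.733, 18.392, -4.016, 83.108, 1.295, 78.541, -3.26], TCP at [0.29, 0.582, 0.248] pointing down, gripper open.
Joint ranges: [-163.93, 163.93], [-17.29, 119.83], [-79.2, 71.16], [3.27, 140.29], [-89.18, 269.18], [5.43, 117.66], [-154.24, 154.24]. Speed limits (degrees/s): [147.25, 147.25, 180, 180, 180, 180, 180].

### API

Orientations are given as [roll, pitch, yaw] about the fixed x, y, z axes, in that order (R = Rz(yaw) Ry(pitch) Rx(roll)).
In Python, from cell import env gives the robot as it stands.
- The arm moves only by the shell command python3 -m creep 'ROWS' [OPENING] [FORCE]. ROWS is JSON, a list of rows, each an object of numbers: "tx", "ty", "tz": the shift along the tool's x, y, z in m; "rx", "ry", "rz": the turn, a rotation vector about the tool's x, y, z in degrees. In form: [{"tx": .., "ty": .., "tz": .., "rx": .., "ry": .., "rz": ..}, ...]. A call has 1 to 20 rows; each row shifts and turns the commanded pose from where the row before left it, along the tool's axes as they then stand; what a row does not reach is not made up. A row lasts 1/8 s, in which the tool goes at most 62.5 mm and 10.7 degrees, less where a joint would pass 70% of its speed; a pose out of reach is approached as far as the arm can. A call is refused whole if a number of a shift passes 0.0625 or a number of a turn 10.7, either way. A call with a gripper value outside its range is refused whole. OPENING is the finger opening in m, from 0 to 0.087, set as the call begins (- or left out, the last holds). The fingers move at their own pace and stop on an object; FORCE is the grip in N (left out, the last holds). Time passes only in rows, so rows that do not move let the fingers close. It gives the time, the measured TCP pose, the force and the opening at its end, in the units of the state.
- env.get_obs(): the state, without advancing time (a new reading comes with each control period).
- env.read_camera(name): name is "side" or "top" or "wrist"; returns a dict with "pixels" (480x640x3 uint8, red, green, blue), "intrinsics" (3x3 intrinsics, pixels), "D" ([k1, k2, p1, p2, k3] as OpenCV has them; the pictures are not rectified), "R" (3x3) and "t" (3): a world point X has camera coordinates R X + t. Camera axes: x right, y down, z forward; pixel columns grow to the right and rows downward; lengths in m; the calibration is good to about 2 mm. A picture is of the moment at which its call begins. There is no depth.
- env.sign_off(): hands the job in, once; it reports no verdict.
The state is a dict: "time_s": time; "qpos": joint angles; "joint_velocities": joint speeds; "effort": joint torques, N m; "tool_pos": TCP position; "tool_rot": TCP orientation; "force": force on the tool from outside, world axes, zero at the start; "wrist_torque": the same for the moment, N m; "grip_width": finger opening in m.
Only numpy, scipy, OpenCV 4.12 (cv2) and the standard library are available. Lean on these libraries where they do the work, as an engineer would, in place of code of your own. Each camera call takes 0.05 s, during which the arm holds its last target.

## Working session

There is one attempt and no reset: what is moved stays moved. The work goes in short steps, Python scripts to look and compute and a shell command to move; the robot and the scene stay as the last step left them, time stands still between calls to the robot, and variables do not carry over. Pictures are saved under pics/ and viewed, and the job is handed in when it is done.

```bash
ls; mkdir -p pics; python3 - <<'E'
from cell import env
import cv2,pickle
o=env.get_obs();print(o)
d={}
for n in ["side","top","wrist"]:
    c=env.read_camera(n);d[n]=c
    cv2.imwrite(f"pics/{n}0.png",c["pixels"][:,:,::-1]);print(n,c["intrinsics"].tolist(),c["D"],c["R"].tolist(),c["t"])
pickle.dump(d,open("c0.pkl","wb"))
E
```

```text
pics
{'time_s': 0.0, 'qpos': array([-62.73483613,  18.43924133,  -4.01621708,  83.17677183,
         1.29534559,  78.54042872,  -3.2617584 ]), 'joint_velocities': array([-0.05054102, -0.03784846, -0.01066302, -0.10784496, -0.03172831,
        0.05379299, -0.02711505]), 'effort': array([-1.49825128e-04, -4.91297185e+01, -4.03919024e-01, -3.12520730e+01,
       -6.38848683e-02,  4.39469505e-02,  1.77060856e-04]), 'tool_pos': array([0.28940254, 0.58143902, 0.24644312]), 'tool_rot': array([-1.79888827e+02,  5.96278226e-03,  1.53543594e+02]), 'force': array([-0.96416893,  0.02420244,  0.1355482 ]), 'wrist_torque': array([-0.04864032,  0.02662076,  0.04076396]), 'grip_width': 0.08709275204694188}
side [[556.3806029175685, 0.0, 324.4545129877315], [0.0, 556.3806029175685, 241.5395206443297], [0.0, 0.0, 1.0]] [-0.13595282  0.          0.          0.          0.        ] [[0.9488750328518326, -0.3148332152907607, -0.022720444100299053], [-0.17743433895403535, -0.4724672744123128, -0.8633028031747288], [0.26106173099552105, 0.8231978627031791, -0.5041746239652889]] [-0.43699465  0.16691827  1.17258447]
top [[492.16117310089834, 0.0, 315.5639020156724], [0.0, 492.16117310089834, 241.0858771433436], [0.0, 0.0, 1.0]] [-0.11476634  0.          0.          0.          0.        ] [[-0.012831405399951885, -0.9997578214997042, 0.017878853028864647], [-0.9962074348107887, 0.011242865775861456, -0.08628061657669425], [0.08605871172153723, -0.01891814788269773, -0.9961104365568696]] [0.00314407 0.46431825 0.97219732]
wrist [[414.2508627571519, 0.0, 325.23758152060293], [0.0, 414.2508627571519, 230.33929163350606], [0.0, 0.0, 1.0]] [0.01723622 0.         0.         0.         0.        ] [[0.4450922024771568, 0.8954831242985523, -0.0017045206185609123], [0.8584687640762085, -0.42615137278682996, 0.28535309456420627], [0.2548024968470723, -0.1284717150520132, -0.9584209440700334]] [-0.6492121  -0.03482098  0.39204127]
```

View pics/top0.png

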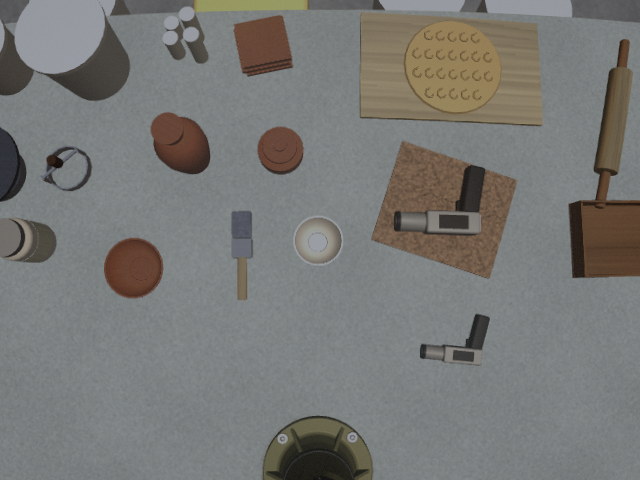

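View pics/side0.png

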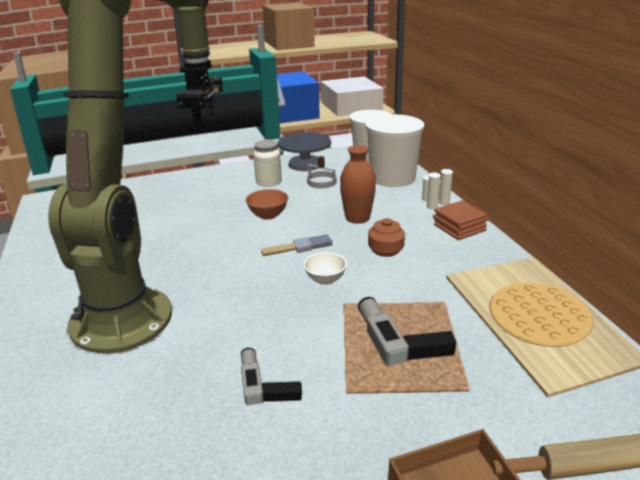

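View pics/wrist0.png

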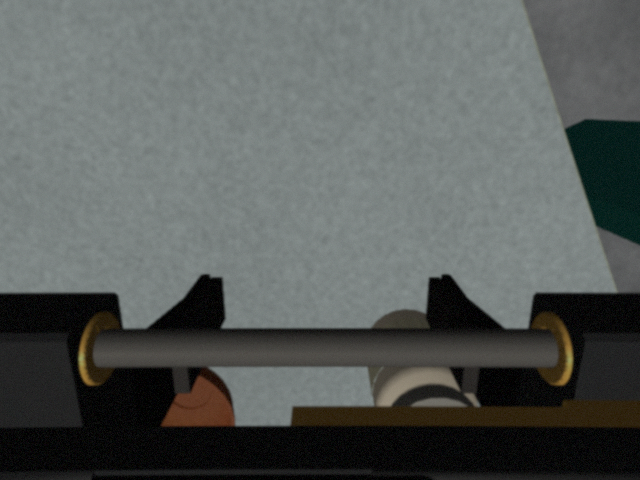

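```bash
cat > h.py <<'E'
import numpy as np,cv2
from scipy.spatial.transform import Rotation as Ro
def ray(c,px):
    px=np.asarray(px,float).reshape(-1,1,2)
    u=cv2.undistortPoints(px,c["intrinsics"],c["D"]).reshape(-1,2)
    d=np.c_[u,np.ones(len(u))]@c["R"]
    return -c["R"].T@c["t"],d
def onz(c,px,z):
    C,d=ray(c,px); return C+d*((z-C[2])/d[:,2])[:,None]
def proj(c,X):
    return cv2.projectPoints(np.asarray(X,float).reshape(-1,3),cv2.Rodrigues(c["R"])[0],c["t"],c["intrinsics"],c["D"])[0].reshape(-1,2)
E
python3 - <<'E'
from h import *;import pickle
d=pickle.load(open("c0.pkl","rb"));T=d["top"];S=d["side"]
print("cam",-T["R"].T@T["t"],-S["R"].T@S["t"])
# mat corners approx
print("mat",onz(T,[[404,143],[517,180],[490,277],[373,239]],.008).round(3).tolist())
hsv=cv2.cvtColor(T["pixels"],cv2.COLOR_RGB2HSV)
m=((hsv[...,0]<14)&(hsv[...,1]>110)).astype(np.uint8)
cs,_=cv2.findContours(m,cv2.RETR_EXTERNAL,cv2.CHAIN_APPROX_NONE)
for c in cs:
    if cv2.contourArea(c)>300: print(cv2.boundingRect(c),cv2.minEnclosingCircle(c),cv2.contourArea(c))
# zooms
z=cv2.resize(T["pixels"][130:290,360:530,::-1],None,fx=4,fy=4,interpolation=cv2.INTER_CUBIC)[:600]
cv2.imwrite("pics/zt.png",z)
z=cv2.resize(T["pixels"][90:190,130:320,::-1],None,fx=4,fy=4,interpolation=cv2.INTER_CUBIC)
cv2.imwrite("pics/zv.png",z)
z=cv2.resize(S["pixels"][130:260,230:420,::-1],None,fx=4,fy=4,interpolation=cv2.INTER_CUBIC)
cv2.imwrite("pics/zs.png",z)
E
```

```text
cam [0.37893159 0.01631521 1.00842135] [ 0.13815342 -1.02398604  0.72535964]
mat [[0.67, -0.191, 0.008], [0.591, -0.433, 0.008], [0.387, -0.363, 0.008], [0.468, -0.12, 0.008]]
(104, 238, 58, 60) ((132.6933135986328, 267.47796630859375), 29.664819717407227) 2592.0
(579, 171, 61, 106) ((609.2714233398438, 226.5993194580078), 55.95197677612305) 4109.5
(258, 128, 45, 43) ((280.2309875488281, 149.14328002929688), 22.308502197265625) 1448.5
(152, 113, 54, 53) ((176.0, 139.5), 29.449207305908203) 2022.5
(235, 16, 56, 52) ((261.855712890625, 42.107383728027344), 31.841753005981445) 2056.5
```

View pics/zt.png

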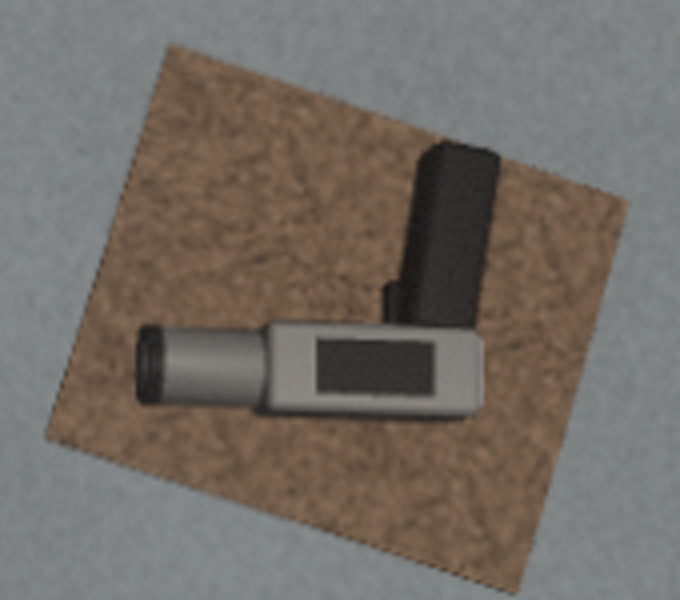

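View pics/zv.png

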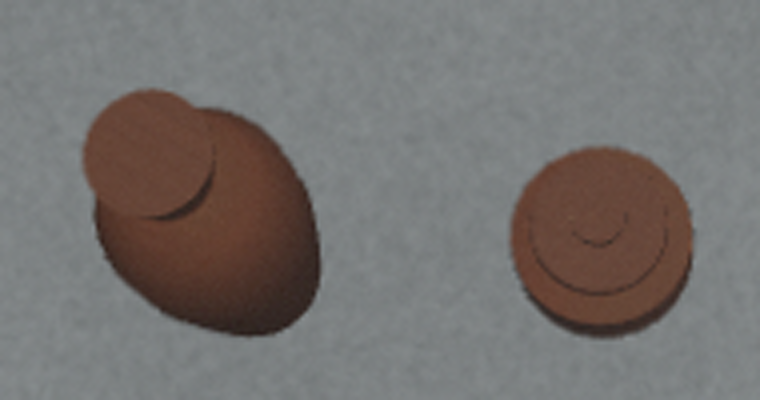

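View pics/zs.png

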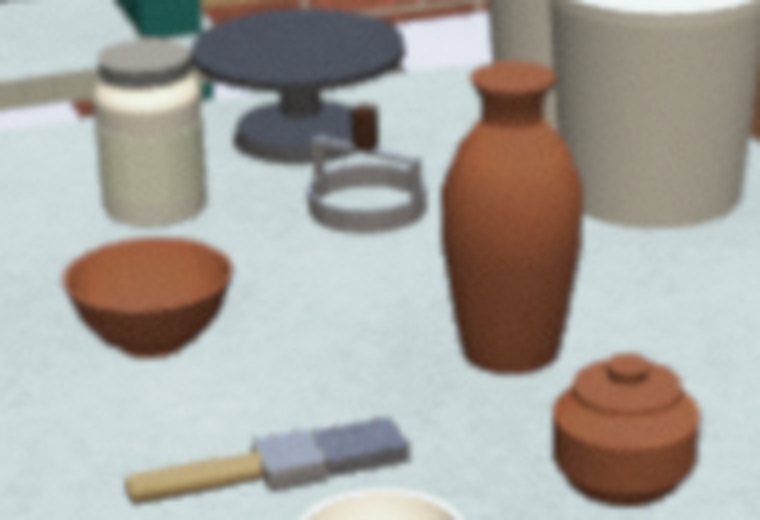

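```bash
python3 - <<'E'
from h import *;import pickle
d=pickle.load(open("c0.pkl","rb"));T=d["top"];S=d["side"]
f=lambda L,o:np.array(L,float)/4+o-0.375
mc=onz(T,f([[170,45],[629,202],[519,594],[46,438]],[360,130]),.008)
print("mat",mc.mean(0),[np.linalg.norm(mc[i]-mc[(i+1)%4]) for i in range(4)],[np.degrees(np.arctan2(*(mc[(i+1)%4]-mc[i])[[1,0]])) for i in range(4)])
n=onz(T,f([[137,364.5],[266,366]],[360,130]),.028);print("nose",n)
t=onz(T,f([[270,322],[477,331],[475,412],[266,410]],[360,130]),.048);print("boxtop",t, t.mean(0))
v=onz(T,f([[149,153]],[130,90]),.205);print("vase rim top",v)
print("vase rim side",onz(S,f([[513,80]],[230,130]),.205))
X=np.r_[v[0,:2]];print("proj side",proj(S,[[*X,.205],[*X,.105],[*X,0]]), "top foot",proj(T,[[*X,0]]))
for nm,p,z in (("jar",(280.2,149.1),.04),("bowl",(132.7,267.5),.055),("water",(318,241),.045),("brush1",(242,211),.01),("brush2",(242,299),.01)): print(nm,onz(T,[p],z)[0])
for nm,p in (("slab",(289,70)),("cyl",(172,40)),("board",(360,122)),("bucket",(75,70)),("clip",(70,170))): print(nm,onz(T,[p],.02)[0])
# side silhouette
hsv=cv2.cvtColor(S["pixels"],cv2.COLOR_RGB2HSV)
m=((hsv[...,0]<14)&(hsv[...,1]>110)).astype(np.uint8)
for r in range(150,222,6):
    c=np.where(m[r,325:390])[0]+325;print(r,c.min() if len(c) else 0,c.max() if len(c) else 0)
E
```

```text
mat [ 0.52942379 -0.27454173  0.008     ] [np.float64(0.2589833867840076), np.float64(0.21800518083826967), np.float64(0.25928035717276227), np.float64(0.21842341688321168)] [np.float64(-108.96045547125938), np.float64(161.16097273959457), np.float64(71.13206073216189), np.float64(-18.91707103503538)]
nose [[ 0.50306164 -0.16097093  0.028     ]
 [ 0.50172218 -0.22700214  0.028     ]]
boxtop [[ 0.52126317 -0.22483792  0.048     ]
 [ 0.51606921 -0.33063428  0.048     ]
 [ 0.47521382 -0.32775714  0.048     ]
 [ 0.4772581  -0.22129232  0.048     ]] [ 0.49745107 -0.27613042  0.048     ]
vase rim top [[0.64347602 0.25024544 0.205     ]]
vase rim side [[0.63757039 0.24357908 0.205     ]]
proj side [[359.05313427 148.47359137]
 [358.80920052 183.49533892]
 [358.53245462 217.99749922]] top foot [[194.0079156 158.2842101]]
jar [0.64940953 0.06679202 0.04      ]
bowl [0.4134997  0.35647268 0.055     ]
water [ 0.46228149 -0.00677261  0.045     ]
brush1 [0.52873454 0.14723925 0.01      ]
brush2 [0.3495079  0.14740153 0.01      ]
slab [0.82700597 0.04891065 0.02      ]
cyl [0.90112149 0.30024646 0.02      ]
board [ 0.71180338 -0.09805088  0.02      ]
bucket [0.84110885 0.51247794 0.02      ]
clip [0.61944984 0.50962633 0.02      ]
150 349 367
156 352 364
162 349 367
168 345 371
174 342 374
180 341 374
186 341 373
192 342 373
198 343 372
204 344 371
210 345 369
216 346 368
```

The top view puts the thermometer's barrel at full-picture pixels (394,221) to (481,222), with the lens at the left. The vase rim is at (167,128), the jar at (280,149) and the water bowl at (318,241). I'll turn the tool first, so the jaws open across the barrel.

```bash
python3 -m creep '[{"rz":9.4},{"rz":9.4},{"rz":9.4},{"rz":9.4},{"rz":9.4},{"rz":9.4},{"rz":9.4},{}]' 0.087
cat > go.py <<'E'
import sys
from h import *
from cell import env
# usage: go.py x y z yaw : remaining shift in tool axes
o=env.get_obs();R=Ro.from_euler("xyz",o["tool_rot"],degrees=True)
t=np.array([float(a) for a in sys.argv[1:4]]);print("t",o["time_s"],"pos",o["tool_pos"].round(4),"rot",o["tool_rot"].round(2),"grip",round(o["grip_width"],4),"F",o["force"].round(1),"q",o["qpos"].round(0))
print("tool shift mm",(R.inv().apply(t-o["tool_pos"])*1000).round(1))
if len(sys.argv)>4: print("rotvec",(R.inv()*Ro.from_euler("xyz",[180,0,float(sys.argv[4])],degrees=True)).as_rotvec(degrees=True).round(2))
E
python3 go.py .43 .2 .25 88;python3 go.py .5005 -.235 .16 88
```

```text
t 0.15 pos [0.2895 0.5815 0.2467] rot [-179.92    0.    153.54] grip 0.0871 F [ 0.1 -0.9  0.5] q [-63.  18.  -4.  83.   1.  79.  -3.]
tool shift mm [-295.8 -279.    -2.9]
rotvec [-7.000e-02  5.000e-02  6.554e+01]
t 0.15 pos [0.2895 0.5815 0.2467] rot [-179.92    0.    153.54] grip 0.0871 F [ 0.1 -0.9  0.5] q [-63.  18.  -4.  83.   1.  79.  -3.]
tool shift mm [-552.7 -636.9   87.7]
rotvec [-7.000e-02  5.000e-02  6.554e+01]$[0]: bad value
```

```bash
python3 - <<'E'
from h import *;import pickle
d=pickle.load(open("c0.pkl","rb"));S=d["side"]
cv2.imwrite("pics/zst.png",cv2.resize(S["pixels"][285:400,335:475,::-1],None,fx=5,fy=5,interpolation=cv2.INTER_CUBIC))
# predicted outline with pose guess
o=np.array([.5003,-.245,.008]);R=Ro.from_euler("z",88,degrees=True)
P=np.array([[85,0,20],[-85,23,40],[-85,-23,40],[25,23,40],[25,-23,40]])/1000
X=R.apply(P)+o
print(((proj(S,X)-[335,285])*5+2).round(0).tolist())
print(((proj(d["top"],X)-[360,130])*4+1.5).round(0).tolist())
E
```

```text
[[166.0, 94.0], [268.0, 328.0], [385.0, 301.0], [164.0, 151.0], [273.0, 128.0]]
[[135.0, 364.0], [478.0, 414.0], [477.0, 323.0], [262.0, 408.0], [262.0, 316.0]]
```

View pics/zst.png

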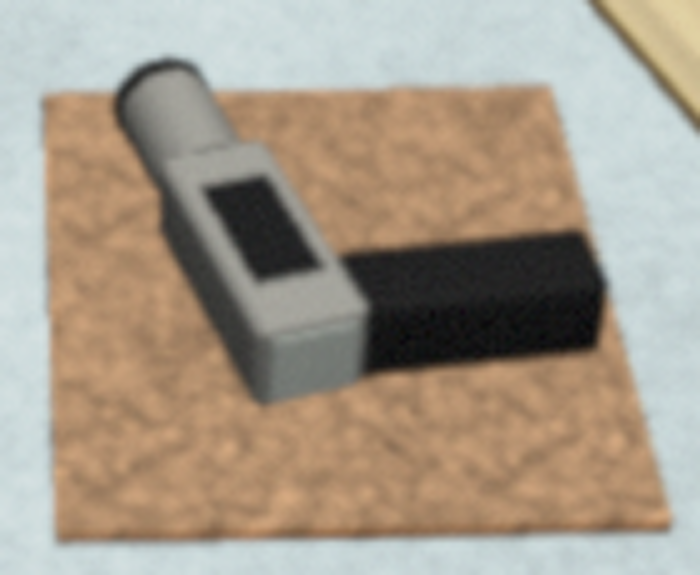

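```bash
python3 -m creep '[{"tx":0,"ty":0,"tz":0,"rx":0,"ry":0,"rz":9.4},{"tx":0,"ty":0,"tz":0,"rx":0,"ry":0,"rz":9.4},{"tx":0,"ty":0,"tz":0,"rx":0,"ry":0,"rz":9.4},{"tx":0,"ty":0,"tz":0,"rx":0,"ry":0,"rz":9.4},{"tx":0,"ty":0,"tz":0,"rx":0,"ry":0,"rz":9.4},{"tx":0,"ty":0,"tz":0,"rx":0,"ry":0,"rz":9.4},{"tx":0,"ty":0,"tz":0,"rx":0,"ry":0,"rz":9.4},{"tx":0,"ty":0,"tz":0,"rx":0,"ry":0,"rz":0}]' 0.087
python3 go.py .43 .2 .25 88;python3 go.py .5005 -.235 .16 88
```

```text
time_s: 1.15
tool_pos: [0.2895, 0.5818, 0.2472]
tool_rot: [-180.0, 0.0, 87.8]
force: [0.4, -0.4, -0.5]
grip_width: 0.0872
t 1.15 pos [0.2895 0.5818 0.2472] rot [-1.800e+02  4.000e-02  8.785e+01] grip 0.0872 F [ 0.4 -0.4 -0.5] q [-69.  18.   5.  83.  -1.  78. -67.]
tool shift mm [-376.2  154.7   -2.6]
rotvec [-0.    0.04 -0.15]
t 1.15 pos [0.2895 0.5818 0.2472] rot [-1.800e+02  4.000e-02  8.785e+01] grip 0.0872 F [ 0.4 -0.4 -0.5] q [-69.  18.   5.  83.  -1.  78. -67.]
tool shift mm [-808.2  241.5   87.7]
rotvec [-0.    0.04 -0.15]
```

```bash
python3 -m creep '[{"tx":-0.047,"ty":0.0195,"tz":0,"rx":0,"ry":0,"rz":0},{"tx":-0.047,"ty":0.0195,"tz":0,"rx":0,"ry":0,"rz":0},{"tx":-0.047,"ty":0.0195,"tz":0,"rx":0,"ry":0,"rz":0},{"tx":-0.047,"ty":0.0195,"tz":0,"rx":0,"ry":0,"rz":0},{"tx":-0.047,"ty":0.0195,"tz":0,"rx":0,"ry":0,"rz":0},{"tx":-0.047,"ty":0.0195,"tz":0,"rx":0,"ry":0,"rz":0},{"tx":-0.047,"ty":0.0195,"tz":0,"rx":0,"ry":0,"rz":0},{"tx":-0.047,"ty":0.0195,"tz":0,"rx":0,"ry":0,"rz":0},{"tx":-0.048,"ty":0.0096,"tz":0,"rx":0,"ry":0,"rz":0},{"tx":-0.048,"ty":0.0096,"tz":0,"rx":0,"ry":0,"rz":0},{"tx":-0.048,"ty":0.0096,"tz":0,"rx":0,"ry":0,"rz":0},{"tx":-0.048,"ty":0.0096,"tz":0,"rx":0,"ry":0,"rz":0},{"tx":-0.048,"ty":0.0096,"tz":0,"rx":0,"ry":0,"rz":0},{"tx":-0.048,"ty":0.0096,"tz":0,"rx":0,"ry":0,"rz":0},{"tx":-0.048,"ty":0.0096,"tz":0,"rx":0,"ry":0,"rz":0},{"tx":-0.048,"ty":0.0096,"tz":0,"rx":0,"ry":0,"rz":0},{"tx":-0.048,"ty":0.0096,"tz":0,"rx":0,"ry":0,"rz":0},{"tx":0,"ty":0,"tz":0,"rx":0,"ry":0,"rz":0},{"tx":0,"ty":0,"tz":0,"rx":0,"ry":0,"rz":0}]' 0.087
python3 go.py .499 -.235 .04 87.5
python3 - <<'E'
from cell import env
import cv2
for n in ["side","top","wrist"]:
    cv2.imwrite(f"pics/{n}1.png",env.read_camera(n)["pixels"][:,:,::-1])
E
```

```text
time_s: 3.52
tool_pos: [0.4999, -0.2344, 0.2472]
tool_rot: [-180.0, -0.0, 87.8]
force: [0.1, -0.0, -0.1]
grip_width: 0.0871
t 3.525 pos [ 0.4999 -0.2344  0.2472] rot [-1.7996e+02 -4.0000e-02  8.7850e+01] grip 0.0871 F [ 0.1 -0.  -0.1] q [-24.   8.  51.  99.  -7.  76.  26.]
tool shift mm [ -0.7  -0.8 207.2]
rotvec [-0.04 -0.04  0.35]
```

View pics/wrist1.png

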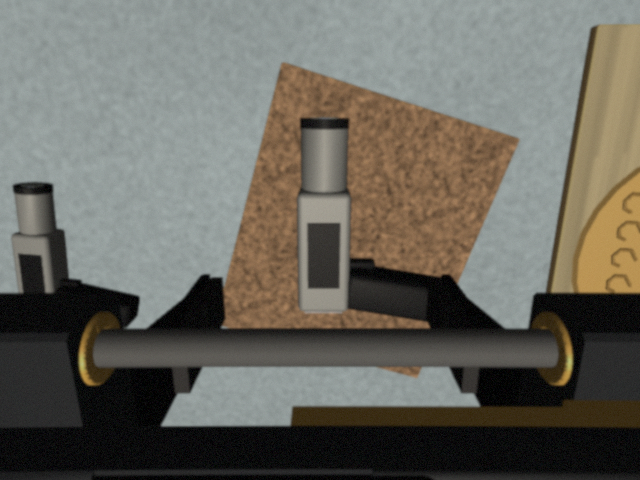

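View pics/side1.png

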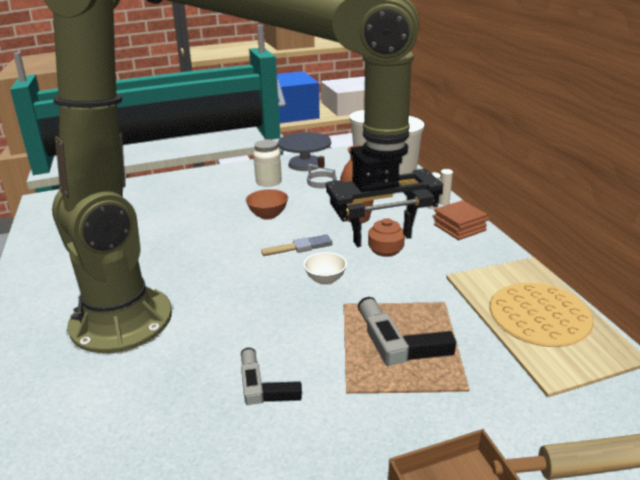

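Wrist view: the barrel stands upright at column 325, centred between the fingers, and the lens points up at (325,122). Next: descend and grip.

```bash
python3 -m creep '[{"tx":0,"ty":-0.001,"tz":0.05,"rx":0,"ry":0,"rz":0.3},{"tx":0,"ty":0,"tz":0.05,"rx":0,"ry":0,"rz":0},{"tx":0,"ty":0,"tz":0.045,"rx":0,"ry":0,"rz":0},{"tx":0,"ty":0,"tz":0.03,"rx":0,"ry":0,"rz":0},{"tx":0,"ty":0,"tz":0.016,"rx":0,"ry":0,"rz":0},{"tx":0,"ty":0,"tz":0.012,"rx":0,"ry":0,"rz":0},{"tx":0,"ty":0,"tz":0,"rx":0,"ry":0,"rz":0},{"tx":0,"ty":0,"tz":0,"rx":0,"ry":0,"rz":0}]' 0.087
python3 go.py .499 -.235 .04 87.5
```

```text
time_s: 4.68
tool_pos: [0.4999, -0.2352, 0.0456]
tool_rot: [179.9, 0.0, 87.5]
force: [-0.5, 0.3, 0.3]
grip_width: 0.0872
t 4.675 pos [ 0.4999 -0.2352  0.0456] rot [1.7989e+02 1.0000e-02 8.7450e+01] grip 0.0872 F [-0.5  0.3  0.3] q [-17.  23.  46. 111. -20.  55.  36.]
tool shift mm [ 0.2 -0.9  5.6]
rotvec [ 0.11  0.01 -0.05]
```

```bash
python3 -m creep '[{"tx":0,"ty":-0.001,"tz":0.005,"rx":0,"ry":0,"rz":0},{"tx":0,"ty":0,"tz":0,"rx":0,"ry":0,"rz":0}]' 0.087
python3 -m creep '[{"tx":0,"ty":0,"tz":0,"rx":0,"ry":0,"rz":0},{"tx":0,"ty":0,"tz":0,"rx":0,"ry":0,"rz":0},{"tx":0,"ty":0,"tz":0,"rx":0,"ry":0,"rz":0},{"tx":0,"ty":0,"tz":0,"rx":0,"ry":0,"rz":0},{"tx":0,"ty":0,"tz":0,"rx":0,"ry":0,"rz":0},{"tx":0,"ty":0,"tz":0,"rx":0,"ry":0,"rz":0}]' 0.03 30
```

```text
time_s: 4.92
tool_pos: [0.4979, -0.2348, 0.0396]
tool_rot: [180.0, -0.0, 87.4]
force: [-0.0, 1.0, 0.1]
grip_width: 0.0871
time_s: 5.68
tool_pos: [0.4982, -0.2349, 0.0396]
tool_rot: [180.0, -0.0, 87.4]
force: [0.4, -0.0, -0.5]
grip_width: 0.0455
```

```bash
python3 -m creep '[{"tx":0,"ty":0,"tz":-0.015,"rx":0,"ry":0,"rz":0},{"tx":0,"ty":0,"tz":-0.03,"rx":0,"ry":0,"rz":0},{"tx":0,"ty":0,"tz":-0.03,"rx":0,"ry":0,"rz":0},{"tx":0,"ty":0,"tz":-0.03,"rx":0,"ry":0,"rz":0},{"tx":0,"ty":0,"tz":-0.02,"rx":0,"ry":0,"rz":0},{"tx":0,"ty":0,"tz":-0.015,"rx":0,"ry":0,"rz":0},{"tx":0,"ty":0,"tz":0,"rx":0,"ry":0,"rz":0}]' 0.03 30
python3 go.py .484 .092 .18 45
python3 - <<'E'
from cell import env
import cv2,pickle
d={}
for n in ["side","top","wrist"]:
    d[n]=env.read_camera(n)
    cv2.imwrite(f"pics/{n}2.png",d[n]["pixels"][:,:,::-1])
pickle.dump(d,open("c2.pkl","wb"))
E
```

```text
time_s: 6.55
tool_pos: [0.4984, -0.2351, 0.1803]
tool_rot: [179.9, -0.0, 87.4]
force: [0.2, -0.0, -3.4]
grip_width: 0.0456
t 6.55 pos [ 0.4984 -0.2351  0.1803] rot [179.91  -0.    87.45] grip 0.0456 F [ 0.2 -0.  -3.4] q [-23.  12.  51. 104. -10.  69.  29.]
tool shift mm [ 3.261e+02 -2.900e+01  3.000e-01]
rotvec [ 8.000e-02 -4.000e-02  4.245e+01]
```

View pics/wrist2.png

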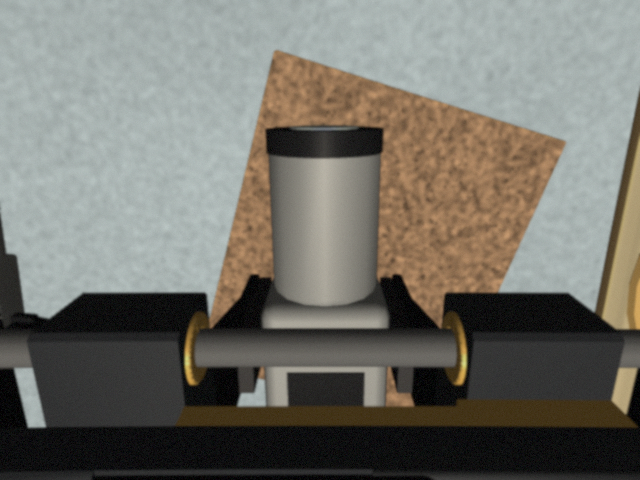

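View pics/side2.png

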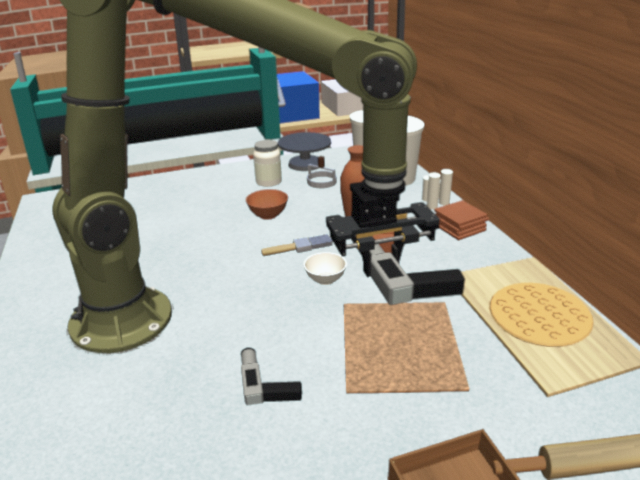

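View pics/top2.png

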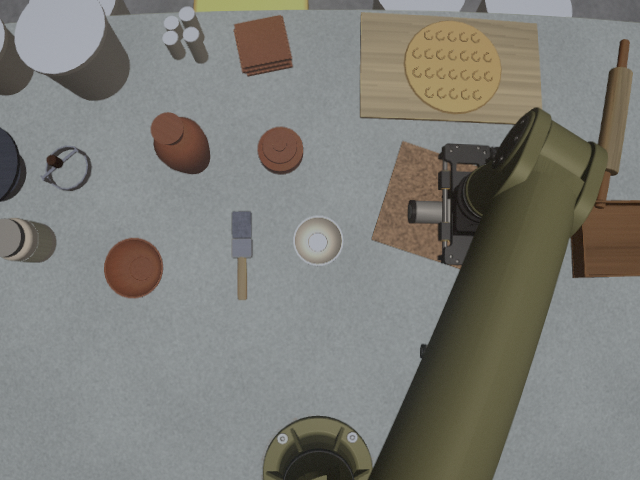

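```bash
python3 - <<'E'
from h import *;import pickle
d=pickle.load(open("c2.pkl","rb"));S=d["side"]
cv2.imwrite("pics/zs2.png",cv2.resize(S["pixels"][210:320,340:480,::-1],None,fx=5,fy=5,interpolation=cv2.INTER_CUBIC))
tcp=np.array([.4984,-.2351,.1803]);R=Ro.from_euler("z",87.45,degrees=True)
o=tcp+R.apply([-.010,0,-.0316])
P=np.array([[85,0,20],[-85,23,40],[-85,-23,40],[25,23,40],[25,-23,40],[-85,23,0],[-85,-23,0],[-42,-113,40]])/1000
X=R.apply(P)+o
print(((proj(S,X)-[340,210])*5+2).round(0).tolist())
W=d["wrist"];print(proj(W,X[:1]),proj(d["top"],X[:1]), onz(d["top"],[[408.5,211]],.1687))
E
```

```text
[[143.0, 180.0], [251.0, 386.0], [377.0, 362.0], [140.0, 222.0], [257.0, 202.0], [246.0, 482.0], [370.0, 457.0], [558.0, 254.0]]
[[328.81878194 119.59937911]] [[407.66941365 211.19864884]] [[ 0.50207405 -0.16164424  0.1687    ]]
```

View pics/zs2.png

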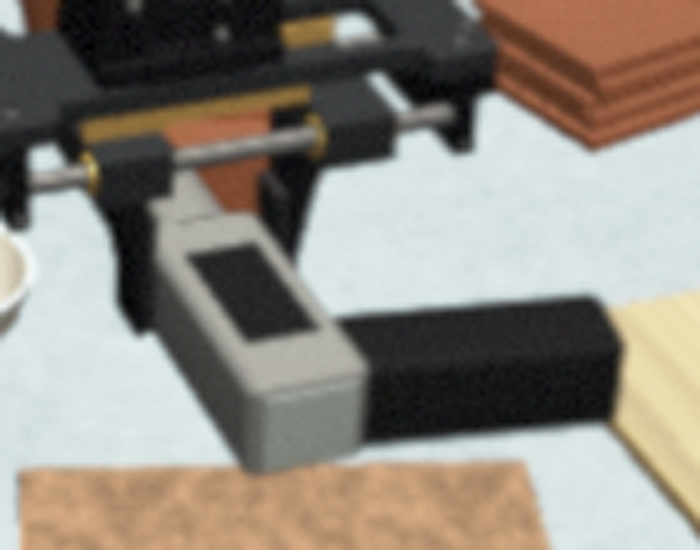

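Held level: the top view has the lens front at (408,211), 74 mm ahead of the TCP. Next I carry it across at this height, then turn it in place to 45°. That approach keeps clear of the jar.

```bash
python3 -m creep '[{"tx":0.02,"ty":-0.0018,"tz":0,"rx":0,"ry":0,"rz":0},{"tx":0.034,"ty":-0.003,"tz":0,"rx":0,"ry":0,"rz":0},{"tx":0.034,"ty":-0.003,"tz":0,"rx":0,"ry":0,"rz":0},{"tx":0.034,"ty":-0.003,"tz":0,"rx":0,"ry":0,"rz":0},{"tx":0.034,"ty":-0.003,"tz":0,"rx":0,"ry":0,"rz":0},{"tx":0.034,"ty":-0.003,"tz":0,"rx":0,"ry":0,"rz":0},{"tx":0.034,"ty":-0.003,"tz":0,"rx":0,"ry":0,"rz":0},{"tx":0.034,"ty":-0.003,"tz":0,"rx":0,"ry":0,"rz":0},{"tx":0.034,"ty":-0.003,"tz":0,"rx":0,"ry":0,"rz":0},{"tx":0.034,"ty":-0.003,"tz":0,"rx":0,"ry":0,"rz":0},{"tx":0,"ty":0,"tz":0,"rx":0,"ry":0,"rz":7},{"tx":0,"ty":0,"tz":0,"rx":0,"ry":0,"rz":7},{"tx":0,"ty":0,"tz":0,"rx":0,"ry":0,"rz":7},{"tx":0,"ty":0,"tz":0,"rx":0,"ry":0,"rz":7},{"tx":0,"ty":0,"tz":0,"rx":0,"ry":0,"rz":7},{"tx":0,"ty":0,"tz":0,"rx":0,"ry":0,"rz":7},{"tx":0,"ty":0,"tz":0,"rx":0,"ry":0,"rz":0},{"tx":0,"ty":0,"tz":0,"rx":0,"ry":0,"rz":0}]' 0.03 30
python3 go.py .485 .093 .1166 45
```

```text
time_s: 8.95
tool_pos: [0.4835, 0.0919, 0.179]
tool_rot: [-180.0, 0.1, 45.6]
force: [0.3, 0.3, -4.4]
grip_width: 0.0457
t 8.95 pos [0.4835 0.0919 0.179 ] rot [-1.7999e+02  5.0000e-02  4.5550e+01] grip 0.0457 F [ 0.3  0.3 -4.4] q [-49.   1.  36. 111.  -1.  68. -57.]
tool shift mm [ 1.9  0.3 62.4]
rotvec [-0.01  0.05  0.55]
```

```bash
python3 -m creep '[{"tx":0.001,"ty":0,"tz":0.012,"rx":0,"ry":0,"rz":0.5},{"tx":0,"ty":0,"tz":0.015,"rx":0,"ry":0,"rz":0},{"tx":0,"ty":0,"tz":0.015,"rx":0,"ry":0,"rz":0},{"tx":0,"ty":0,"tz":0.012,"rx":0,"ry":0,"rz":0},{"tx":0,"ty":0,"tz":0.008,"rx":0,"ry":0,"rz":0},{"tx":0,"ty":0,"tz":0,"rx":0,"ry":0,"rz":0},{"tx":0,"ty":0,"tz":0,"rx":0,"ry":0,"rz":0}]' 0.03 30
python3 go.py .485 .093 .1166 45
python3 - <<'E'
from cell import env
import cv2,pickle
d={}
for n in ["side","top","wrist"]:
    d[n]=env.read_camera(n)
    cv2.imwrite(f"pics/{n}3.png",d[n]["pixels"][:,:,::-1])
pickle.dump(d,open("c3.pkl","wb"))
im=d["side"]["pixels"][130:290,260:420,::-1];cv2.imwrite("pics/zs3.png",cv2.resize(im,None,fx=3.7,fy=3.7,interpolation=cv2.INTER_CUBIC))
E
```

```text
time_s: 9.82
tool_pos: [0.4849, 0.0928, 0.118]
tool_rot: [180.0, -0.1, 44.9]
force: [0.9, 0.1, -3.8]
grip_width: 0.0462
t 9.825 pos [0.4849 0.0928 0.118 ] rot [ 1.7998e+02 -5.0000e-02  4.4940e+01] grip 0.0462 F [ 0.9  0.1 -3.8] q [-48.   6.  36. 115.  -4.  60. -55.]
tool shift mm [ 0.2 -0.1  1.4]
rotvec [ 0.02 -0.05 -0.06]
```

View pics/zs3.png

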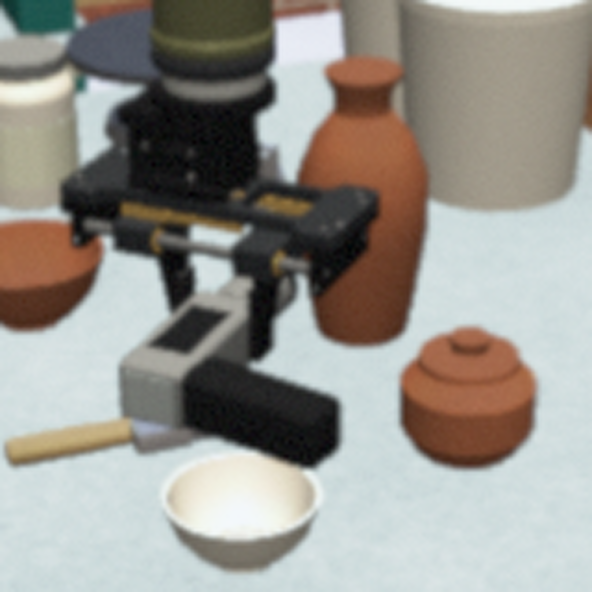

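View pics/top3.png

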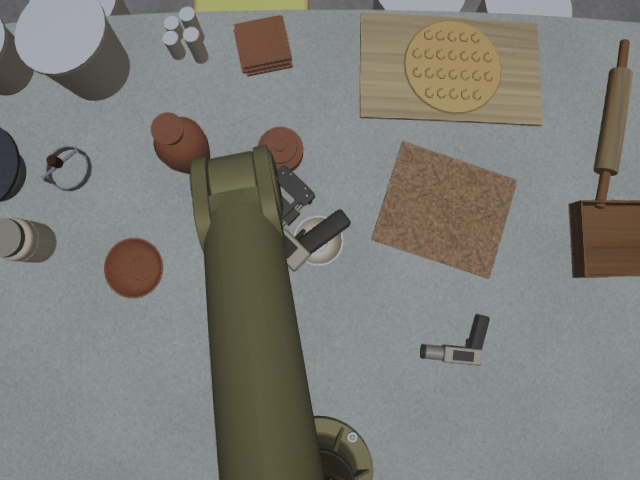

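View pics/wrist3.png

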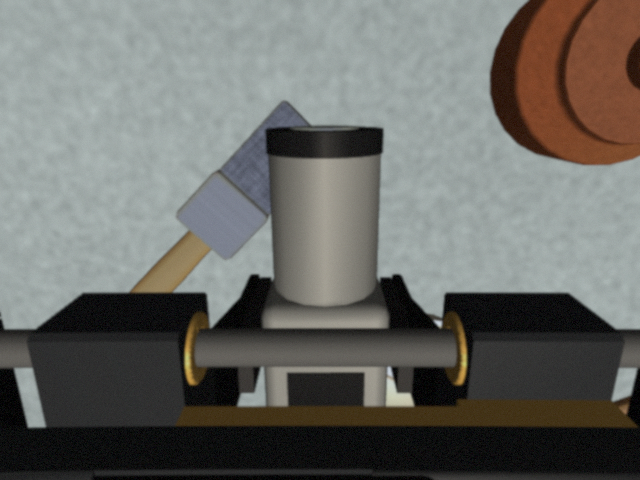

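```bash
python3 - <<'E'
from h import *;import pickle
d=pickle.load(open("c3.pkl","rb"));W=d["wrist"]
tcp=np.array([.4849,.0928,.118])
for pit in (-3,0,3):
    R=Ro.from_euler("z",44.94,degrees=True)*Ro.from_euler("y",pit,degrees=True)
    g=tcp+Ro.from_euler("z",44.94,degrees=True).apply([0,0,-.0116]);
    out=[]
    for x in (85,75,30):
        a=np.radians(np.arange(0,360,3));P=np.c_[np.full(120,x-10+0.),20*np.cos(a),20*np.sin(a)]/1000
        p=proj(W,R.apply(P)+g);out.append([p[:,0].min(),p[:,0].max(),np.ptp(p[:,0]),p[:,1].min(),p[:,1].max()])
    # slope of left silhouette
    print(pit,np.round(out,1).tolist(),"ratio front/back",out[1][2]/out[2][2])
im=W["pixels"];cv2.imwrite("pics/zw3.png",cv2.resize(im[100:320,240:410,::-1],None,fx=2.7,fy=2.7,interpolation=cv2.INTER_CUBIC))
g=cv2.GaussianBlur(cv2.cvtColor(im,cv2.COLOR_RGB2GRAY),(3,3),0).astype(float)
for r in range(132,300,12):
    gx=np.abs(np.diff(g[r]));print(r,250+gx[250:300].argmax(),360+gx[360:400].argmax(),end=" | ")
E
```

```text
-3 [[267.0, 385.8, 118.8, 114.0, 123.5], [268.4, 384.4, 116.0, 140.4, 157.6], [273.8, 378.6, 104.8, 246.7, 290.5]] ratio front/back 1.1065213081901133
0 [[268.5, 384.3, 115.7, 116.3, 119.1], [269.7, 383.1, 113.4, 142.1, 152.6], [274.1, 378.3, 104.2, 248.1, 286.4]] ratio front/back 1.0887896946214202
3 [[270.0, 382.8, 112.8, 115.6, 119.0], [270.9, 381.8, 110.9, 144.3, 148.4], [274.4, 378.0, 103.5, 249.7, 282.3]] ratio front/back 1.0715375353105157
132 265 382 | 144 265 382 | 156 267 380 | 168 268 380 | 180 269 379 | 192 268 379 | 204 269 378 | 216 270 378 | 228 271 378 | 240 271 377 | 252 272 377 | 264 272 376 | 276 258 392 | 288 275 373 |
```

View pics/zw3.png

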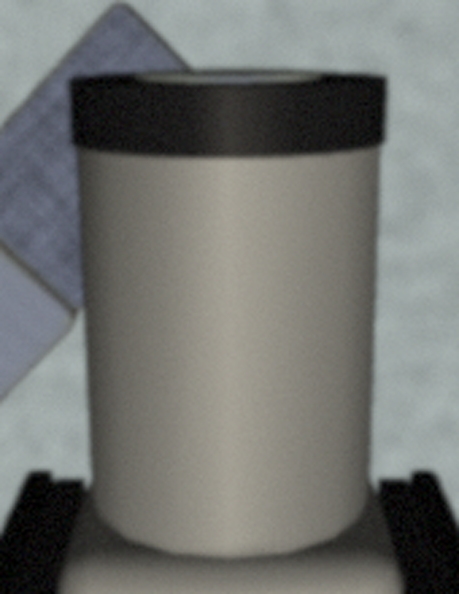

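The pose agrees with the plan. In the wrist view the nose narrows from 113 px at row 156 to 104 px at row 264, which means level to about 1°. I'll trim 1 mm and hold.

```bash
python3 -m creep '[{"tx":0.001,"ty":0,"tz":0.001,"rx":0,"ry":0,"rz":0},{"tx":0,"ty":0,"tz":0,"rx":0,"ry":0,"rz":0},{"tx":0,"ty":0,"tz":0,"rx":0,"ry":0,"rz":0},{"tx":0,"ty":0,"tz":0,"rx":0,"ry":0,"rz":0},{"tx":0,"ty":0,"tz":0,"rx":0,"ry":0,"rz":0},{"tx":0,"ty":0,"tz":0,"rx":0,"ry":0,"rz":0},{"tx":0,"ty":0,"tz":0,"rx":0,"ry":0,"rz":0},{"tx":0,"ty":0,"tz":0,"rx":0,"ry":0,"rz":0},{"tx":0,"ty":0,"tz":0,"rx":0,"ry":0,"rz":0},{"tx":0,"ty":0,"tz":0,"rx":0,"ry":0,"rz":0},{"tx":0,"ty":0,"tz":0,"rx":0,"ry":0,"rz":0},{"tx":0,"ty":0,"tz":0,"rx":0,"ry":0,"rz":0},{"tx":0,"ty":0,"tz":0,"rx":0,"ry":0,"rz":0},{"tx":0,"ty":0,"tz":0,"rx":0,"ry":0,"rz":0},{"tx":0,"ty":0,"tz":0,"rx":0,"ry":0,"rz":0},{"tx":0,"ty":0,"tz":0,"rx":0,"ry":0,"rz":0}]' 0.03 30
python3 go.py .485 .093 .1166 45
python3 -m creep '[{"tx":0,"ty":0,"tz":0,"rx":0,"ry":0,"rz":0},{"tx":0,"ty":0,"tz":0,"rx":0,"ry":0,"rz":0},{"tx":0,"ty":0,"tz":0,"rx":0,"ry":0,"rz":0},{"tx":0,"ty":0,"tz":0,"rx":0,"ry":0,"rz":0},{"tx":0,"ty":0,"tz":0,"rx":0,"ry":0,"rz":0},{"tx":0,"ty":0,"tz":0,"rx":0,"ry":0,"rz":0},{"tx":0,"ty":0,"tz":0,"rx":0,"ry":0,"rz":0},{"tx":0,"ty":0,"tz":0,"rx":0,"ry":0,"rz":0},{"tx":0,"ty":0,"tz":0,"rx":0,"ry":0,"rz":0},{"tx":0,"ty":0,"tz":0,"rx":0,"ry":0,"rz":0},{"tx":0,"ty":0,"tz":0,"rx":0,"ry":0,"rz":0},{"tx":0,"ty":0,"tz":0,"rx":0,"ry":0,"rz":0}]' 0.03 30
python3 go.py .485 .093 .18 87.4
```

```text
time_s: 11.98
tool_pos: [0.4852, 0.0935, 0.1166]
tool_rot: [180.0, -0.0, 44.9]
force: [-0.1, -0.2, -3.4]
grip_width: 0.0462
t 11.975 pos [0.4852 0.0935 0.1166] rot [ 1.800e+02 -1.000e-02  4.494e+01] grip 0.0462 F [-0.1 -0.2 -3.4] q [-48.   6.  36. 115.  -4.  60. -55.]
tool shift mm [-0.5  0.2 -0. ]
rotvec [ 0.   -0.01 -0.06]
time_s: 13.48
tool_pos: [0.4852, 0.0935, 0.1166]
tool_rot: [180.0, -0.0, 44.9]
force: [-0.8, -0.1, -3.6]
grip_width: 0.0457
t 13.475 pos [0.4852 0.0935 0.1166] rot [180.    -0.    44.94] grip 0.0457 F [-0.8 -0.1 -3.6] q [-48.   6.  36. 115.  -4.  60. -55.]
tool shift mm [ -0.5   0.2 -63.4]
rotvec [  0.    -0.   -42.46]
```

```bash
python3 -m creep '[{"tx":-0.004,"ty":0,"tz":-0.01,"rx":0,"ry":0,"rz":0},{"tx":0,"ty":0,"tz":-0.02,"rx":0,"ry":0,"rz":0},{"tx":0,"ty":0,"tz":-0.02,"rx":0,"ry":0,"rz":0},{"tx":0,"ty":0,"tz":-0.014,"rx":0,"ry":0,"rz":0},{"tx":0,"ty":0,"tz":0,"rx":0,"ry":0,"rz":-6.5},{"tx":0,"ty":0,"tz":0,"rx":0,"ry":0,"rz":-6.5},{"tx":0,"ty":0,"tz":0,"rx":0,"ry":0,"rz":-6.5},{"tx":0,"ty":0,"tz":0,"rx":0,"ry":0,"rz":-6.6},{"tx":0,"ty":0,"tz":0,"rx":0,"ry":0,"rz":0},{"tx":0,"ty":0,"tz":0,"rx":0,"ry":0,"rz":0}]' 0.03 30
python3 go.py .4902 -.250 .10 71.1
python3 - <<'E'
from h import *;import pickle
S=pickle.load(open("c0.pkl","rb"))["side"]
hsv=cv2.cvtColor(S["pixels"],cv2.COLOR_RGB2HSV)
m=((hsv[...,0]<20)&(hsv[...,1]>70)).astype(np.uint8);m[:295]=0;m[395:]=0;m[:,:335]=0;m[:,475:]=0
f=lambda L:np.array(L,float)/5+[335,285]-.4
mc=onz(S,f([[43,95],[550,86],[670,522],[55,532]]),.008)
print(mc.round(4),mc.mean(0),[np.linalg.norm(mc[i]-mc[(i+1)%4]) for i in range(4)])
E
```

```text
time_s: 14.72
tool_pos: [0.4823, 0.0905, 0.1807]
tool_rot: [-180.0, -0.0, 70.9]
force: [-0.1, 0.4, -2.6]
grip_width: 0.0459
t 14.725 pos [0.4823 0.0905 0.1807] rot [-180.     -0.     70.93] grip 0.0459 F [-0.1  0.4 -2.6] q [-49.   1.  36. 111.  -1.  68. -32.]
tool shift mm [-319.3  118.8   80.6]
rotvec [-0.   -0.   -0.17]
[[ 0.4641 -0.1177  0.008 ]
 [ 0.6711 -0.1881  0.008 ]
 [ 0.5856 -0.4332  0.008 ]
 [ 0.3801 -0.3614  0.008 ]] [ 0.52522448 -0.27511879  0.008     ] [np.float64(0.21861908338134212), np.float64(0.25956760937340345), np.float64(0.21774147333192176), np.float64(0.25775290251854643)]
```

```bash
python3 -m creep '[{"tx":-0.02,"ty":0.0073,"tz":0,"rx":0,"ry":0,"rz":0},{"tx":-0.035,"ty":0.0128,"tz":0,"rx":0,"ry":0,"rz":0},{"tx":-0.035,"ty":0.0128,"tz":0,"rx":0,"ry":0,"rz":0},{"tx":-0.035,"ty":0.0128,"tz":0,"rx":0,"ry":0,"rz":0},{"tx":-0.035,"ty":0.0128,"tz":0,"rx":0,"ry":0,"rz":0},{"tx":-0.035,"ty":0.0128,"tz":0,"rx":0,"ry":0,"rz":0},{"tx":-0.035,"ty":0.0128,"tz":0,"rx":0,"ry":0,"rz":0},{"tx":-0.035,"ty":0.0128,"tz":0,"rx":0,"ry":0,"rz":0},{"tx":-0.035,"ty":0.0128,"tz":0,"rx":0,"ry":0,"rz":0},{"tx":-0.02,"ty":0.0073,"tz":0,"rx":0,"ry":0,"rz":0},{"tx":0,"ty":0,"tz":0.03,"rx":0,"ry":0,"rz":0},{"tx":0,"ty":0,"tz":0.03,"rx":0,"ry":0,"rz":0},{"tx":0,"ty":0,"tz":0.02,"rx":0,"ry":0,"rz":0},{"tx":0,"ty":0,"tz":0,"rx":0,"ry":0,"rz":0},{"tx":0,"ty":0,"tz":0,"rx":0,"ry":0,"rz":0}]' 0.03 30
python3 go.py .488 -.250 .040 71.1
python3 - <<'E'
from cell import env
import cv2,pickle
d={}
for n in ["side","top","wrist"]:
    d[n]=env.read_camera(n)
    cv2.imwrite(f"pics/{n}4.png",d[n]["pixels"][:,:,::-1])
pickle.dump(d,open("c4.pkl","wb"))
E
```

```text
time_s: 16.6
tool_pos: [0.4898, -0.2504, 0.1015]
tool_rot: [179.9, 0.0, 71.0]
force: [0.3, -0.0, -3.2]
grip_width: 0.0458
t 16.6 pos [ 0.4898 -0.2504  0.1015] rot [179.9    0.    71.03] grip 0.0458 F [ 0.3 -0.  -3.2] q [-20.  18.  52. 109. -17.  61.  19.]
tool shift mm [-0.2 -2.  61.5]
rotvec [ 0.1   0.   -0.07]
```

View pics/side4.png

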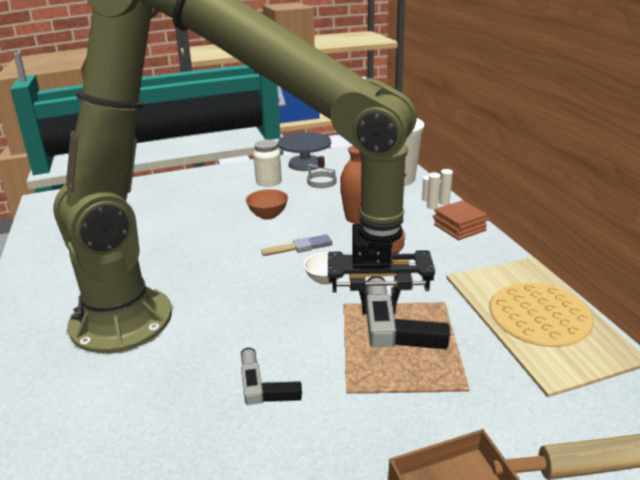

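View pics/wrist4.png

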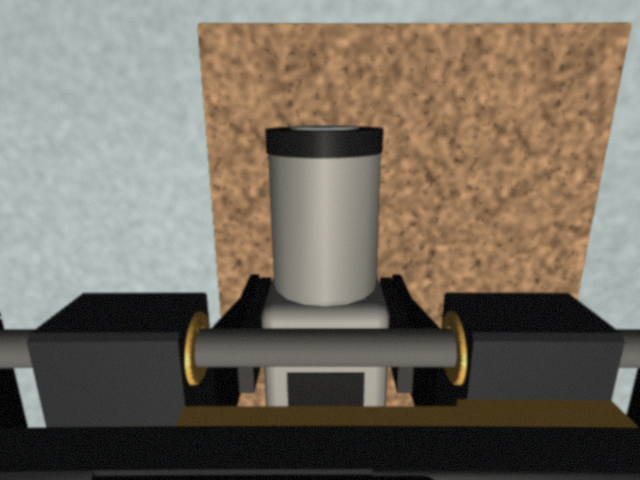

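Wrist view: the mat edges are square to the barrel, with the far edge at row 23. Lowering.

```bash
python3 -m creep '[{"tx":0,"ty":-0.002,"tz":0.015,"rx":0,"ry":0,"rz":0},{"tx":0,"ty":0,"tz":0.02,"rx":0,"ry":0,"rz":0},{"tx":0,"ty":0,"tz":0.012,"rx":0,"ry":0,"rz":0},{"tx":0,"ty":0,"tz":0.006,"rx":0,"ry":0,"rz":0},{"tx":0,"ty":0,"tz":0.003,"rx":0,"ry":0,"rz":0},{"tx":0,"ty":0,"tz":0.002,"rx":0,"ry":0,"rz":0},{"tx":0,"ty":0,"tz":0,"rx":0,"ry":0,"rz":0},{"tx":0,"ty":0,"tz":0,"rx":0,"ry":0,"rz":0}]' 0.03 30
python3 go.py .488 -.250 .040 71.1
```

```text
time_s: 17.75
tool_pos: [0.4875, -0.2495, 0.0429]
tool_rot: [180.0, -0.0, 71.0]
force: [-0.1, -0.1, -3.4]
grip_width: 0.0456
t 17.75 pos [ 0.4875 -0.2495  0.0429] rot [ 1.7996e+02 -1.0000e-02  7.1040e+01] grip 0.0456 F [-0.1 -0.1 -3.4] q [-17.  23.  49. 111. -21.  55.  23.]
tool shift mm [-0.3  0.7  2.9]
rotvec [ 0.04 -0.01 -0.06]
```

```bash
python3 -m creep '[{"tx":0,"ty":0,"tz":0.0015,"rx":0,"ry":0,"rz":0},{"tx":0,"ty":0,"tz":0.001,"rx":0,"ry":0,"rz":0},{"tx":0,"ty":0,"tz":0.0005,"rx":0,"ry":0,"rz":0},{"tx":0,"ty":0,"tz":0,"rx":0,"ry":0,"rz":0},{"tx":0,"ty":0,"tz":0,"rx":0,"ry":0,"rz":0}]' 0.03 30
```

```text
time_s: 18.38
tool_pos: [0.4872, -0.2493, 0.0396]
tool_rot: [180.0, -0.0, 71.0]
force: [-0.3, 1.0, -3.0]
grip_width: 0.0457
```

```bash
python3 -m creep '[{"tx":0,"ty":0,"tz":0.0005,"rx":0,"ry":0,"rz":0},{"tx":0,"ty":0,"tz":0.0005,"rx":0,"ry":0,"rz":0},{"tx":0,"ty":0,"tz":0,"rx":0,"ry":0,"rz":0}]' 0.03 30
```

```text
time_s: 18.75
tool_pos: [0.4873, -0.2494, 0.0396]
tool_rot: [-180.0, -0.1, 71.0]
force: [-2.6, 2.3, 7.8]
grip_width: 0.0457
```

Contact with the mat, at about 8 N upward. Release.

```bash
python3 -m creep '[{"tx":0,"ty":0,"tz":-0.0005,"rx":0,"ry":0,"rz":0},{"tx":0,"ty":0,"tz":0,"rx":0,"ry":0,"rz":0},{"tx":0,"ty":0,"tz":0,"rx":0,"ry":0,"rz":0},{"tx":0,"ty":0,"tz":0,"rx":0,"ry":0,"rz":0},{"tx":0,"ty":0,"tz":0,"rx":0,"ry":0,"rz":0},{"tx":0,"ty":0,"tz":0,"rx":0,"ry":0,"rz":0}]' 0.087 30
python3 -m creep '[{"tx":0,"ty":0,"tz":-0.015,"rx":0,"ry":0,"rz":0},{"tx":0,"ty":0,"tz":-0.03,"rx":0,"ry":0,"rz":0},{"tx":0,"ty":0,"tz":-0.04,"rx":0,"ry":0,"rz":0},{"tx":0,"ty":0,"tz":-0.04,"rx":0,"ry":0,"rz":0},{"tx":0,"ty":0,"tz":-0.04,"rx":0,"ry":0,"rz":0},{"tx":0.04,"ty":0,"tz":-0.02,"rx":0,"ry":0,"rz":0},{"tx":0.05,"ty":0,"tz":0,"rx":0,"ry":0,"rz":0},{"tx":0.05,"ty":0,"tz":0,"rx":0,"ry":0,"rz":0},{"tx":0.05,"ty":0,"tz":0,"rx":0,"ry":0,"rz":0},{"tx":0.05,"ty":0,"tz":0,"rx":0,"ry":0,"rz":0},{"tx":0,"ty":0,"tz":0,"rx":0,"ry":0,"rz":0}]' 0.087
python3 - <<'E'
from cell import env
import cv2,pickle
d={}
for n in ["side","top"]:
    d[n]=env.read_camera(n)
    cv2.imwrite(f"pics/{n}5.png",d[n]["pixels"][:,:,::-1])
pickle.dump(d,open("c5.pkl","wb"))
E
```

```text
time_s: 19.5
tool_pos: [0.4872, -0.2494, 0.039]
tool_rot: [180.0, -0.0, 71.0]
force: [0.6, 0.5, 0.3]
grip_width: 0.0861
time_s: 20.88
tool_pos: [0.5661, -0.0169, 0.2246]
tool_rot: [180.0, -0.1, 71.5]
force: [-0.7, -0.1, -0.6]
grip_width: 0.0866
```

View pics/top5.png

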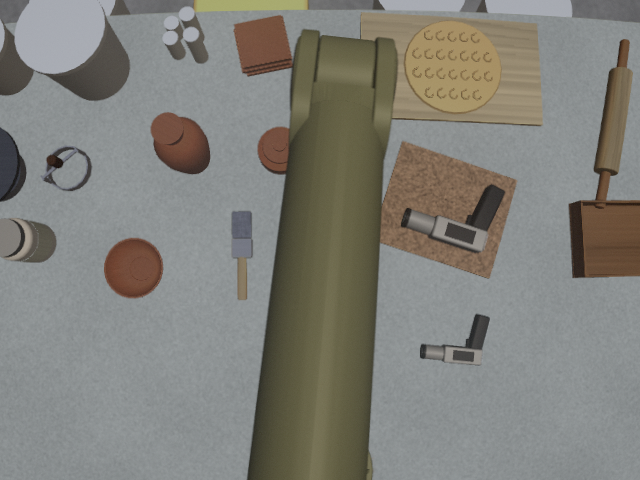

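View pics/side5.png

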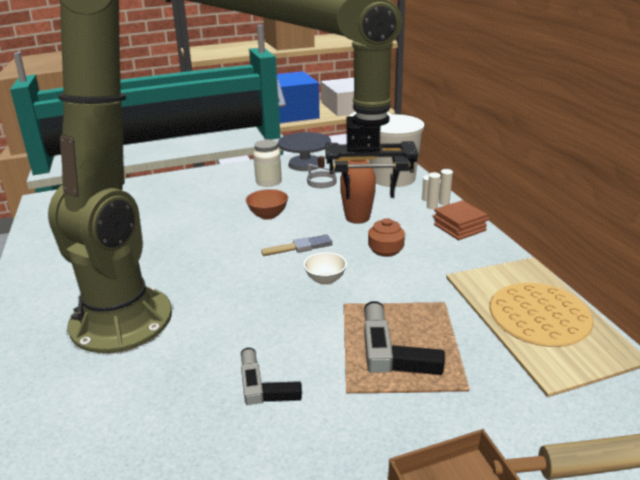

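```bash
python3 - <<'E'
from h import *;import pickle
d=pickle.load(open("c5.pkl","rb"));d0=pickle.load(open("c0.pkl","rb"))
cv2.imwrite("pics/zt5.png",cv2.resize(d["top"]["pixels"][140:285,375:520,::-1],None,fx=4,fy=4,interpolation=cv2.INTER_CUBIC))
th=71.1;R=Ro.from_euler("z",th,degrees=True)
o=np.array([.4872,-.2494,.008])-R.apply([.0105,0,0])
print("origin",o,"middle",o+R.apply([0,-.045,0]))
P=R.apply(np.array([[85,0,20],[-85,0,20],[-45,-113,20],[-81,-113,20]])/1000)+o
print(((proj(d["top"],P)-[375,140])*4+1.5).round(0).tolist())
for n in("side","top"):
    a=cv2.absdiff(d[n]["pixels"],d0[n]["pixels"]).max(2)
    for nm,x,y in(("vase",.642,.25),("jar",.649,.067),("bowl",.413,.356),("water",.462,-.007),("brush",.44,.147)):
        p=proj(d[n],[[x,y,.03]])[0].astype(int);w=a[p[1]-25:p[1]+25,p[0]-25:p[0]+25];print(n,nm,(w>40).mean().round(3))
E
```

```text
origin [ 0.48379887 -0.2593339   0.008     ] middle [ 0.52637271 -0.27391018  0.008     ]
[[112.0, 308.0], [426.0, 413.0], [413.0, 181.0], [478.0, 203.0]]
side vase 0.027
side jar 0.0
side bowl 0.0
side water 0.0
side brush 0.0
top vase 0.0
top jar 0.192
top bowl 0.0
top water 0.85
top brush 0.0
```

View pics/zt5.png

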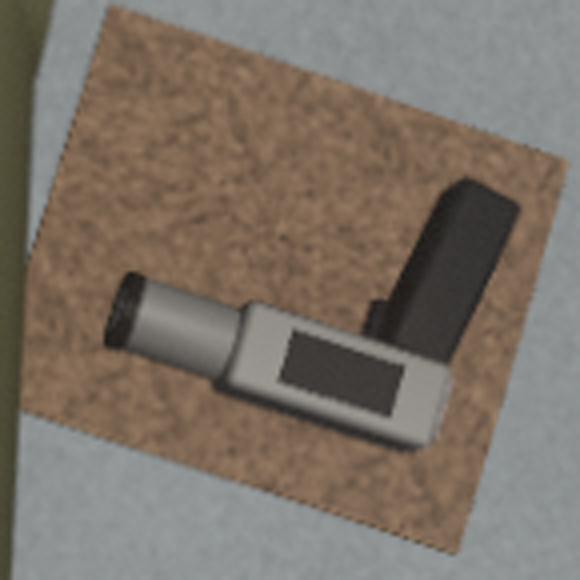

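```bash
python3 -c "
from cell import env
print(env.get_obs()['time_s'],env.sign_off())"
```

```text
the job is handed in; nothing more can be done
20.975 None
```

The thermometer check on the vase is done, and I handed the job in at about 21 s of the 51 s allowed.

**Aiming:** I gripped the larger thermometer by its barrel and pointed the lens at the vase's belly. The lens was about 10 cm from the clay and level to about 1°. I held it there for more than 3 s. The pose read the same at the start and end of the last 1.5 s, and the force reading showed only the thermometer's weight.

**Laying it down:** I felt it touch the mat at about 8 N, let go and backed the arm away. It had started about 30 mm off the mat's centre, so I set it down in the middle and square to the mat's edges.

**Last checks:**
- **On the mat:** the pictures show the thermometer flat, with its middle within about 3 mm of the mat's centre.
- **Other things:** the side view shows no change at the jar, bowl, water bowl or brush. At the vase only a small patch differed, which I put down to the gripper in front of it; the top view shows the vase unchanged. The arm hid the water bowl and part of the jar in that last top view, so those two were checked from the side only.

**Disagreements:**
- The two cameras placed the mat's centre 4 mm apart in x, and I used the average.
- They placed the vase rim about 6 mm apart in both x and y. There I kept close to the top view, with a small correction from the side outline.
- The wrist view put the lens about 3 mm further back than planned, so the aiming distance is good to a few millimetres.

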